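Take the strike-off scraper off its barbed drying hook and stand it in its rest

TASK

Take the scraper off the barbed hook of the drying stand - raise it, lean it and back its eye out over the barb by feel, without forcing it or dragging the stand along - and stand it blade down in the slot of the aluminium rest, fully home, ready for striking off the filled moulds. Leave the other things on the table where they are.

Things in the scene. Friction and masses are not known exactly. Their poses are not given: they have to be found in the camera images.
- scraper: hand scraper, 138 mm tall, 0.11 to 0.2 kg, hanging upright by its eye. Origin: middle of the lower blade edge; z up the scraper, x along the edge, y through the blade. Steel, 4 mm thick: blade 70 mm wide to z = 46 mm, neck 44 mm wide to z = 80 mm; then a flat black grip, 30 mm wide (x), 16 mm thick (y), z = 76 to 138 mm. Take it by the grip, across the 16 mm
- scraper_eye (a point): centre of the scraper's round hanging eye, a hole of 19 mm diameter through the neck, 58 mm above the blade edge
- drying_stand: low free-standing metal stand, 1.6 kg; it slides or tips if its hook is pulled with some 9 N. Origin: middle of the underside of its base plate, 120 mm (x) by 150 mm (y), 13 mm tall; z up. A post at x = 0, y = +30 mm carries a boss 24 x 22 mm, top at z = 154 mm; a hook rod points from it along the stand's -y ('outward')
- rod_root (a point): on the post's axis and the axis of the level 6 mm steel rod (z = 140 mm). The rod's end bends up (axis radius 5 mm) to 70 degrees, leaning outward. Its tip's axis is 10 mm outward of the bend's start and 18 mm up; from it an 8 mm spur, 4 mm thick, points back and down at 30 degrees. Rod underside to tip top: 24 mm, so the 19 mm eye passes only with the grip leant 30 to 40 degrees towards the post
- thumbscrew (a point): end of the clamp screw on the boss that holds the hook rod. How far the rod stands out is set by hand and not reported: its bend starts 46 to 100 mm from the post's axis; its straight tail ends up to 72 mm behind it. The scraper hangs 30 to 36 mm from the post's axis, on the straight part. Feel for the barb with the eye
- scraper_rest: fixed aluminium block on rubber feet, 100 mm (x) by 56 mm (y), top at z = 50 mm, with one straight-sided slot along its x in the middle of the top, 74 mm long, 7.5 mm wide, 36 mm deep. Origin: middle of the underside; z up
- slot_floor (a point): middle of the slot's floor, 14 mm above the table
- beaker: empty glass beaker, 53 mm across, 66 mm tall; bystander. Origin under its middle
- sample_jar: sample jar with black lid, 62 mm across, 72 mm tall; bystander. Origin under its middle
- brass_spacer: small brass block, 25 x 40 x 20 mm; bystander. Origin under its middle
Things that resemble listed ones, but are neither listed nor needed, are in the scene too. What is shaped like the scraper_rest but pink is not meant.

How it is judged:
By the outcome, as a careful person would: the job done as asked, in the order asked, and still so for the second after the job is handed in, with the robot touching nothing.
It also fails if it takes over 72 s, if anything falls off the work surface, if the arm or the gripper's body presses on something with over 40 N, if the wrist force passes 120 N, or if a joint passes its speed limit or range.

ROBOT

A 6-joint arm with a two-finger parallel gripper is mounted at the origin on a cart in front of the work surface, level with it; the furniture and walls round the work are solid. World frame = base frame: x ahead of the robot, y to its left, z up, the work surface at z = 0. Lengths are in m, angles in degrees, forces in N, time in s.
With the tool pointing down it reaches from about 0.4 to 0.825 m from the base axis. Payload 7 kg.
Tool frame: the origin (TCP) lies at the very end of the fingers, on their centre line; the grasp point (between the pads) lies 19 mm behind it; z points along the fingers, y is the line along which they close (so a half turn about z gives the same grasp; the last joint's range is limited). The gripper opens to 88 mm and grips with 3 to 60 N. Pads are 19 mm wide; open, the fingers measure 130 mm over their backs; the gripper's body (78 mm by 193 mm) begins 47 mm behind the grasp point.
Start: joints at [-47.321, 20.546, 0.682, 0, -70.136, -16.507], TCP at [0.298, -0.606, 0.227] pointing down, gripper open.
Joint ranges: [-176.03, 176.03], [-82.01, 121.73], [-58.28, 71.71], [-173.87, 95.51], [-174.79, -0.11], [-173.66, 173.66]. Speed limits (degrees/s): [136.94, 136.94, 172.46, 180, 180, 180].

INTERFACE

Orientations are given as [roll, pitch, yaw] about the fixed x, y, z axes, in that order (R = Rz(yaw) Ry(pitch) Rx(roll)).
In Python, from plant import get_state, capture, close_job, regions_of gives the robot as it stands.
- The arm moves only by the tool jog_arm, never from a script. Its argument "moves" is a list of rows, each a list of 3 entries, a list of its own where there are three numbers: the shift along the tool's x, y, z in cm, then the turn about the tool's z in degrees, then the finger opening in cm, from 0 to 8.76. A call has 1 to 12 rows; each row shifts and turns the commanded pose from where the row before left it, along the tool's axes as they then stand; what a row does not reach is not made up. A row lasts 1/8 s, in which the tool goes at most 62.5 mm and 10.7 degrees, less where a joint would pass 70% of its speed; a pose out of reach is approached as far as the arm can. A call is refused whole if a number of a shift passes 6.25 or a number of a turn 10.7, either way. A call with a gripper value outside its range is refused whole. The fingers move at their own pace and stop on an object; "newtons" is the grip in N (left out, the last holds). Time passes only in rows, so rows that do not move let the fingers close. It gives the time, the measured TCP pose, the force, the opening and the grip force at its end, in the units of the state.
- get_state(): the state, without advancing time (a new reading comes with each control period).
- capture(name): name is "side" or "top" or "wrist"; returns a dict with "pixels" (480x640x3 uint8, blue, green, red), "mtx" (3x3 intrinsics, pixels), "world_from_camera" (4x4, takes a point from camera to world coordinates); the wrist camera has in their place "hand_eye" (4x4, takes a point from camera to tool coordinates, whose origin is the TCP and whose axes are the flange's). Camera axes: x right, y down, z forward; pixel columns grow to the right and rows downward; lengths in m; the calibration is good to about 2 mm. The wrist camera is an equidistant fisheye: a pixel r from the principal point sees the ray r / f radians off the axis. A picture is of the moment at which its call begins: read the wrist's pose just before it. There is no depth.
- close_job(): hands the job in; it is judged then, once.
Trained networks look in a picture, given as the dict that the camera call returned (one of the last four; its "shot" number tells which), for a name from the list of things; names that differ only in an ending like _2 or _b are one class to them, and where a whole thing is asked for, a point or a joint stands for the part that bears it (a point fixed in the world has none). Each returns a list of dicts, best first, with "confidence" (0 to 1); they miss things now and then, are a little off and sometimes report something else, mostly with a low value. They report only what shows in the picture. A call takes as long as a camera call. They do not tell look-alikes from the thing itself.
- regions_of(picture, thing): "pixels" (480x640 bool, what is visible of it) and "pixel" ([column, row] in pixels, amid what is visible of it).
The state is a dict: "time_s": time; "joints": joint angles; "qd": joint speeds; "joint_torque": joint torques, N m; "tcp_pos": TCP position; "eef_rot": TCP orientation; "contact_force": force on the tool from outside, world axes, zero at the start; "moment": the same for the moment, N m; "gripper_width": finger opening in m; "gripper_force": force on a finger pad.
Only numpy, scipy, OpenCV 4.12 (cv2) and the standard library are available. Lean on these libraries where they do the work, as an engineer would, in place of code of your own. Each camera call takes 0.05 s, during which the arm holds its last target. There are 200 camera calls.

## Working session

There is one attempt and no reset: what is moved stays moved. The work goes in short steps, Python scripts to look and compute and a tool call to move; the robot and the scene stay as the last step left them, time stands still between calls to the robot, and variables do not carry over. Pictures are saved under pics/ and viewed, at most 10 in all, crops included, and the job is handed in when it is done.

Besides the shell and the picture viewer there is one more tool, called after "Request:" as name([rows], argument=value, ...), one row to a line, values as JSON. jog_arm: Moves the arm, as the interface text tells. Its arguments: {"type":"object","properties":{"moves":{"type":"array"},"newtons":{"type":"number"}},"required":["moves"]}

```bash
mkdir -p pics; ls; cat > a.py <<'E'
from plant import *
import cv2,numpy as np
s=get_state();print({k:s[k] for k in('time_s','joints','tcp_pos','eef_rot','gripper_width','contact_force')})
ims=[]
for n in('side','top'):
    p=capture(n);print(n,p['mtx'].tolist() if hasattr(p['mtx'],'tolist') else p['mtx'],np.round(p['world_from_camera'],4).tolist())
    for t in('scraper','scraper_eye','drying_stand','rod_root','thumbscrew','scraper_rest','slot_floor','beaker','sample_jar','brass_spacer'):
        r=regions_of(p,t);print(t,[(np.round(q['pixel']).tolist(),round(q['confidence'],2),int(q['pixels'].sum())) for q in r][:4])
    cv2.imwrite(f'pics/{n}0.png',p['pixels'])
E
python3 a.py
```

```text
pics
{'time_s': 0.0, 'joints': array([-4.73212626e+01,  2.05891595e+01,  6.34896958e-01, -2.13313029e-02,
       -7.01376243e+01, -1.65069461e+01]), 'tcp_pos': array([ 0.29748101, -0.60535999,  0.22565311]), 'eef_rot': array([ 1.79906202e+02, -6.88401570e-03, -1.53835467e+02]), 'gripper_width': 0.08788150011678543, 'contact_force': array([ 0.46264782, -0.65234314,  0.4449379 ])}
side [[547.2464855016705, 0.0, 317.80780690892936], [0.0, 547.2464855016705, 235.2961527961039], [0.0, 0.0, 1.0]] [[-0.9856, -0.1041, 0.133, 0.4248], [-0.1687, 0.6407, -0.749, 0.758], [-0.0073, -0.7607, -0.649, 0.8375], [0.0, 0.0, 0.0, 1.0]]
scraper [([324.0, 312.0], 0.62, 1285)]
scraper_eye [([324.0, 314.0], 0.67, 1244), ([324.0, 368.0], 0.51, 4395)]
drying_stand []
rod_root [([323.0, 368.0], 0.62, 4396), ([223.0, 309.0], 0.24, 1247)]
thumbscrew [([325.0, 365.0], 0.68, 4581)]
scraper_rest [([348.0, 172.0], 0.94, 1091), ([352.0, 234.0], 0.62, 1441)]
slot_floor [([348.0, 176.0], 0.84, 1134)]
beaker [([378.0, 399.0], 0.83, 1346)]
sample_jar [([227.0, 310.0], 0.84, 1362), ([323.0, 364.0], 0.44, 4426)]
brass_spacer [([303.0, 278.0], 0.84, 291), ([323.0, 312.0], 0.69, 1276), ([380.0, 401.0], 0.66, 1281)]
top [[514.6437836958281, 0.0, 311.9116830568808], [0.0, 514.6437836958281, 237.75441649669116], [0.0, 0.0, 1.0]] [[0.0201, -0.9977, 0.0643, 0.4705], [-0.9996, -0.0212, -0.0159, -0.0818], [0.0172, -0.0639, -0.9978, 1.396], [0.0, 0.0, 0.0, 1.0]]
scraper [([206.0, 248.0], 0.48, 222)]
scraper_eye [([206.0, 245.0], 0.55, 270)]
drying_stand [([217.0, 250.0], 0.91, 2226)]
rod_root [([220.0, 249.0], 0.59, 2293)]
thumbscrew [([217.0, 250.0], 0.84, 2275), ([293.0, 224.0], 0.32, 137)]
scraper_rest [([436.0, 241.0], 0.93, 949), ([347.0, 260.0], 0.92, 886)]
slot_floor [([437.0, 242.0], 0.8, 1000), ([349.0, 253.0], 0.67, 876), ([207.0, 248.0], 0.27, 276)]
beaker [([182.0, 289.0], 0.71, 406)]
sample_jar [([244.0, 170.0], 0.82, 523)]
brass_spacer []
```

View pics/side0.png

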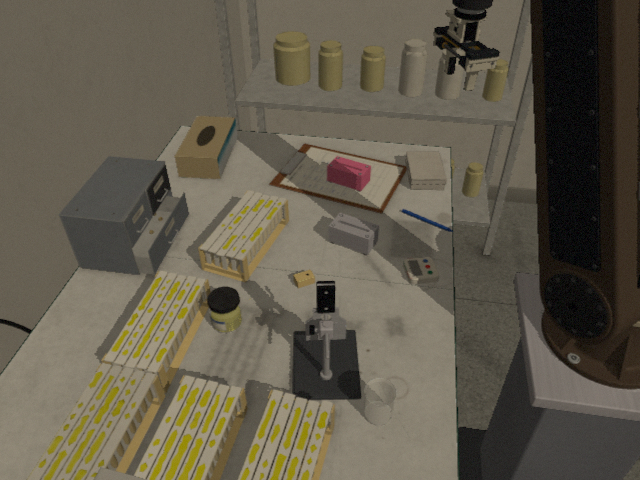

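View pics/top0.png

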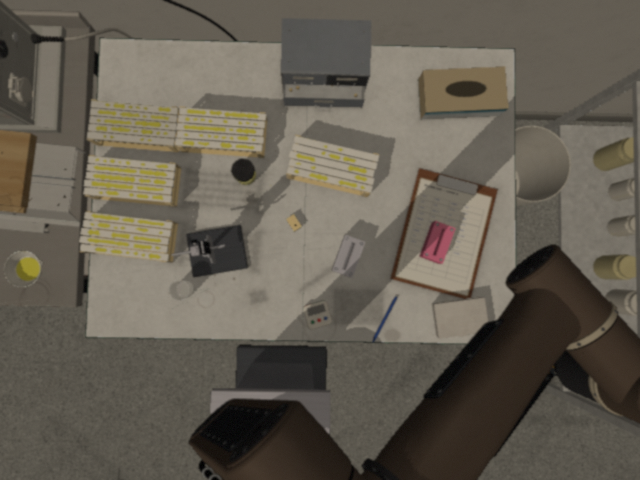

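Candidates: the grey rest at side (353,234) / top (348,255) is the aluminium one; the pink one at side (349,172) / top (437,242) is the decoy. The scraper hangs at side (325,305). I'll check both in a close crop.

```bash
python3 - <<'E'
import cv2,numpy as np
a=cv2.imread('pics/side0.png');b=cv2.imread('pics/top0.png')
A=cv2.resize(a[270:410,280:370],None,fx=4.2,fy=4.2,interpolation=2)
B=cv2.resize(b[210:290,175:260],None,fx=4.7,fy=4.7,interpolation=2)
C=cv2.resize(np.hstack([b[225:280,325:370],a[210:265,320:385]]),None,fx=3.6,fy=3.6,interpolation=2)
o=np.zeros((590,800,3),np.uint8);o[:A.shape[0],:A.shape[1]]=A
o[:B.shape[0],385:385+B.shape[1]]=B
C=C[:205];o[380:380+C.shape[0],385:385+C.shape[1]]=C
cv2.imwrite('pics/crop1.png',cv2.convertScaleAbs(o,alpha=1.5,beta=15))
E
```

```text
(no output)
```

View pics/crop1.png

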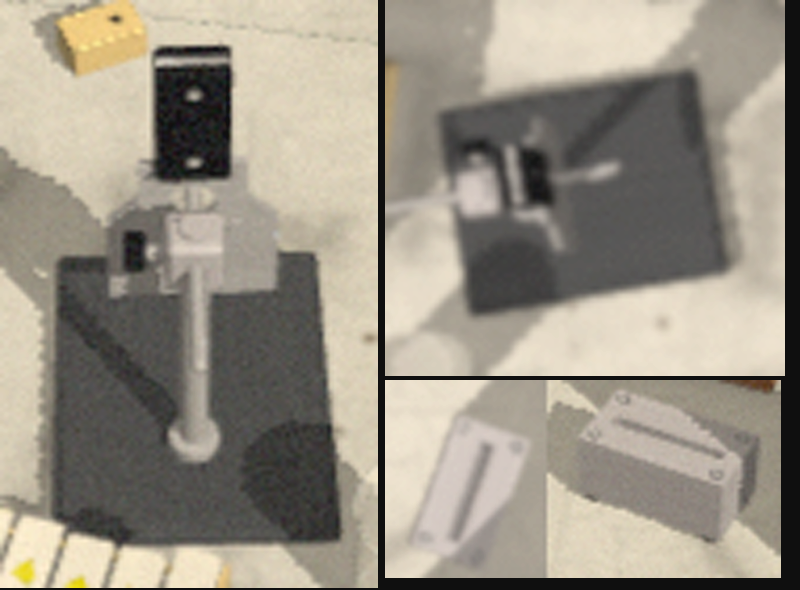

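The crops show the scraper (black grip at side (325,298)) hanging in front of the boss, with its hook pointing along about -y. The hook's tip is at top pixel (223,246) and the grip's top at (207,248). The grey rest has its slot from top pixel (354,244) to (345,269). Tool tilt isn't in the jog axes. I'll grip lightly so the scraper can pivot about the pads, and get the lean from contact.

```bash
cat > h.py <<'E'
import numpy as np
S=(547.2465,317.808,235.296,np.array([[-0.9856,-0.1041,0.133,0.4248],[-0.1687,0.6407,-0.749,0.758],[-0.0073,-0.7607,-0.649,0.8375]]))
T=(514.6438,311.912,237.754,np.array([[0.0201,-0.9977,0.0643,0.4705],[-0.9996,-0.0212,-0.0159,-0.0818],[0.0172,-0.0639,-0.9978,1.396]]))
def at(cam,px,z):
    f,cx,cy,W=cam;d=W[:,:3]@np.array([(px[0]-cx)/f,(px[1]-cy)/f,1]);o=W[:,3]
    return np.round((o+d*(z-o[2])/d[2])*1000,1)
E
python3 - <<'E'
from h import *
c=lambda p,s,o,off:((p[0]-off[0])/s+o[0],(p[1]-off[1])/s+o[1])
tb=lambda p:c(p,4.7,(175,210),(385,0))
sb=lambda p:c(p,4.2,(280,270),(0,0))
for n,p,z in[('boss',(480,190),.154),('grip',(537,178),.2135),('tip',(612,168),.161),*[('base',q,.013) for q in((440,112),(693,72),(730,270),(470,312))]]:print('top',n,at(T,tb(p),z))
for n,p,z in[('boss',(196,225),.154),('griptop',(192,57),.2135),('postbase',(194,445),.013),*[('base',q,.013) for q in((58,257),(315,255),(340,540),(52,545))]]:print('side',n,at(S,sb(p),z))
for q in((488,447),(458,540)):print('slot top',at(T,c(q,3.6,(325,225),(385,380)),.05))
for q in((618,420),(725,457)):print('slot side',at(S,c(q,3.6,(320,210),(385+162,380)),.05))
E
cat > cs.py <<'E'
import numpy as np
from scipy.ndimage import label
caps=[((-60,0),(0,0),3)]
a=np.radians(np.linspace(0,70,12));P=np.c_[5*np.sin(a),5*(1-np.cos(a))]
caps+=[(P[i],P[i+1],3) for i in range(11)]+[(P[-1],(10,18),3),((10,18),(10-6.93,14),2)]
def dist(X):
    m=np.full(X.shape[:-1],1e9)
    for p,q,r in caps:
        p=np.array(p,float);e=np.array(q)-p;t=np.clip(((X-p)@e)/(e@e),0,1)
        m=np.minimum(m,np.linalg.norm(X-p-t[...,None]*e,axis=-1)-r)
    return m
U,Wd=np.meshgrid(np.arange(-25,40.1,.5),np.arange(-25,50.1,.5),indexing='ij')
def clear(th):
    th=np.radians(th);n=np.array([-np.sin(th),np.cos(th)]);t=np.array([np.cos(th),np.sin(th)])
    s=np.arange(9.5,30,.5);pts=[(k,o) for k in np.r_[s,-s] for o in(-2,2)]+[(k*9.5,o) for k in(1,-1) for o in np.arange(-2,2.1,.5)]
    pts+=[(k,o) for k in np.arange(18,40,1.) for o in(-8,8)]
    m=np.full(U.shape,1e9)
    for k,o in pts:m=np.minimum(m,dist(np.stack([U,Wd],-1)+k*n+o*t))
    return m
if __name__=='__main__':
  for th in range(0,75,5):
    m=clear(th);best=None
    i0=np.argmin(abs(U[:,0]+15));w0=m[i0].argmax()
    for c in np.arange(0,5,.1):
        L,_=label(m>c)
        g=L[-1,-1]
        if L[i0,w0] and L[i0,w0]==g:best=c
    print(th,'start w',Wd[i0,w0],'clr',m[i0,w0],'path clr',best)
E
python3 cs.py
```

```text
top boss [514.  178.5 154. ]
top grip [518.4 138.5 213.5]
top tip [526.4 110.4 161. ]
top base [563.  232.3  13. ]
top base [589.1  88.9  13. ]
top base [476.4  64.6  13. ]
top base [449.6 211.3  13. ]
side boss [513.6 183.8 154. ]
side griptop [520.3 152.6 213.5]
side postbase [513.8 185.1  13. ]
side base [591.4  94.4  13. ]
side base [475.3  74.1  13. ]
side base [447.6 220.8  13. ]
side base [563.4 242.4  13. ]
slot top [ 544.2 -212.9   50. ]
slot top [ 476.1 -192.1   50. ]
slot side [ 545.2 -208.1   50. ]
slot side [ 474.6 -182.6   50. ]
0 start w 50.0 clr 15.334788720950712 path clr None
5 start w 50.0 clr 13.11567012788924 path clr None
10 start w 50.0 clr 11.180862420279684 path clr None
15 start w 50.0 clr 9.690445679162863 path clr None
20 start w 50.0 clr 8.842497685285721 path clr 0.6000000000000001
25 start w 50.0 clr 8.650058367704995 path clr 1.4000000000000001
30 start w 50.0 clr 8.317751423164228 path clr 2.4000000000000004
35 start w 50.0 clr 8.052975897405421 path clr 3.6
40 start w 50.0 clr 8.098378141681094 path clr 4.9
45 start w 50.0 clr 8.20048681961714 path clr 4.9
50 start w 50.0 clr 9.082073975967278 path clr 4.9
55 start w 50.0 clr 10.586559712049096 path clr 4.9
60 start w 50.0 clr 12.524537923350405 path clr 4.9
65 start w 50.0 clr 14.742524211280639 path clr 4.9
70 start w 50.0 clr 17.134316790343124 path clr 4.9
```

Request:
jog_arm([
  [[0,0,-1],-10.5,7],
  [[0,0,-1],-10.5,7],
  [[0,0,-1],-10.5,7],
  [[0,0,-1],-10.5,7],
  [[0,0,-1],-10.5,7],
  [[0,0,-1],-10.5,7],
  [[0,0,-1],-10.5,7],
  [[0,0,0],0,7],
])

```text
time_s: 2.1
tcp_pos: [0.2979, -0.6061, 0.2974]
eef_rot: [-180.0, -0.1, -80.4]
contact_force: [0.6, -0.7, -1.1]
gripper_width: 0.0703
gripper_force: 0.0
```

```bash
cat > cs2.py <<'E'
import cs,numpy as np
from cs import *
from skimage import graph
E
cat > cs2.py <<'E'
from cs import *
import cs,heapq
def clear(th,lo=48,hi=60):
    th=np.radians(th);n=np.array([-np.sin(th),np.cos(th)]);t=np.array([np.cos(th),np.sin(th)])
    pts=[(k,o) for k in np.r_[np.arange(9.5,hi),-np.arange(9.5,lo)] for o in(-2,0,2)]+[(k*9.5,o) for k in(1,-1) for o in(-1,1)]
    pts+=[(k,o) for k in np.arange(18,hi,1.) for o in(-8,8)]
    m=np.full(U.shape,1e9)
    for k,o in pts:m=np.minimum(m,dist(np.stack([U,Wd],-1)+k*n+o*t))
    return m
for th in range(15,65,5):
    m=clear(th);i0=np.argmin(abs(U[:,0]+15));sel=(Wd[i0]>-10)&(Wd[i0]<7)
    w0=np.where(sel)[0][m[i0][sel].argmax()]
    # widest path
    goal=(np.argmin(abs(U[:,0]-35)),np.argmin(abs(Wd[0]-20)));best={(i0,w0):m[i0,w0]};par={};h=[(-m[i0,w0],0,(i0,w0))];done=set()
    while h:
        c,l,p=heapq.heappop(h)
        if p in done:continue
        done.add(p)
        if p==goal:break
        for d in((1,0),(-1,0),(0,1),(0,-1)):
            q=(p[0]+d[0],p[1]+d[1])
            if q in done or not(0<=q[0]<U.shape[0] and 0<=q[1]<U.shape[1]):continue
            b=min(-c,m[q])
            if b>best.get(q,-9):best[q]=b;par[q]=p;heapq.heappush(h,(-b,l+1,q))
    path=[goal]
    while path[-1]in par:path.append(par[path[-1]])
    path=path[::-1]
    print(th,'start w',Wd[i0,w0],round(m[i0,w0],1),'width',round(best[goal],2), [ (U[p],Wd[p],round(m[p],1)) for p in path[::7]] if th in(30,35,40,45) else '')
E
python3 cs2.py
```

```text
15 start w 0.0 5.7 width 0.25 
20 start w 0.0 5.2 width 0.56 
25 start w 0.0 4.8 width 0.95 
30 start w 0.0 4.2 width 1.37 [(np.float64(-15.0), np.float64(0.0), np.float64(4.2)), (np.float64(-11.5), np.float64(0.0), np.float64(4.2)), (np.float64(-8.0), np.float64(0.0), np.float64(4.2)), (np.float64(-4.5), np.float64(0.0), np.float64(4.2)), (np.float64(-1.5), np.float64(0.5), np.float64(4.7)), (np.float64(0.5), np.float64(2.0), np.float64(4.2)), (np.float64(1.5), np.float64(4.5), np.float64(2.6)), (np.float64(3.0), np.float64(6.5), np.float64(1.5)), (np.float64(4.5), np.float64(8.5), np.float64(1.5)), (np.float64(6.0), np.float64(10.5), np.float64(1.8)), (np.float64(7.0), np.float64(13.0), np.float64(1.8)), (np.float64(8.0), np.float64(15.5), np.float64(1.9)), (np.float64(8.5), np.float64(18.5), np.float64(1.4)), (np.float64(10.5), np.float64(20.0), np.float64(2.8)), (np.float64(14.0), np.float64(20.0), np.float64(6.1)), (np.float64(17.5), np.float64(20.0), np.float64(6.3)), (np.float64(21.0), np.float64(20.0), np.float64(7.3)), (np.float64(24.5), np.float64(20.0), np.float64(9.2)), (
[... 3075 characters left out ...]
9)), (np.float64(6.0), np.float64(14.0), np.float64(2.3)), (np.float64(7.0), np.float64(16.5), np.float64(2.4)), (np.float64(8.0), np.float64(19.0), np.float64(2.5)), (np.float64(10.5), np.float64(20.0), np.float64(4.5)), (np.float64(14.0), np.float64(20.0), np.float64(5.4)), (np.float64(17.5), np.float64(20.0), np.float64(4.3)), (np.float64(21.0), np.float64(20.0), np.float64(4.8)), (np.float64(24.5), np.float64(20.0), np.float64(6.7)), (np.float64(28.0), np.float64(20.0), np.float64(6.1)), (np.float64(31.5), np.float64(20.0), np.float64(6.6)), (np.float64(35.0), np.float64(20.0), np.float64(8.2))]
50 start w 0.0 1.6 width 1.57 
55 start w 0.0 0.8 width 0.77 
60 start w 0.5 -0.5 width -0.48
```

Request:
jog_arm([
  [[-4.5,-2.2,0],0,7],
  [[-4.5,-2.2,0],0,7],
  [[-4.5,-2.2,0],0,7],
  [[-4.5,-2.2,0],0,7],
  [[-4.5,-2.2,0],0,7],
  [[-4.5,-2.2,0],0,7],
  [[-4.5,-2.2,0],0,7],
  [[-4.5,-2.2,0],0,7],
  [[-4.5,-2.2,0],0,7],
  [[-4.5,-2.2,0],0,7],
  [[-4.5,-2.2,0],0,7],
  [[-4.5,-2.2,0],0,7],
])

```text
time_s: 3.6
tcp_pos: [0.4672, -0.0274, 0.2964]
eef_rot: [-180.0, 0.0, -80.6]
contact_force: [1.2, -0.3, -0.4]
gripper_width: 0.0702
gripper_force: 0.0
```

Request:
jog_arm([
  [[-4.5,-2.3,0],0,7],
  [[-4.5,-2.3,0],0,7],
  [[-4.5,-2.3,0],0,7],
  [[-2.5,-1.2,0],0,7],
  [[0,0,0],0,7],
  [[0,0,0],0,7],
])

```text
time_s: 4.35
tcp_pos: [0.5199, 0.1416, 0.2963]
eef_rot: [180.0, -0.0, -80.4]
contact_force: [-0.0, -0.7, 0.1]
gripper_width: 0.0699
gripper_force: 0.0
```

```bash
cat > w.py <<'E'
import sys,cv2,numpy as np
from plant import *
from scipy.spatial.transform import Rotation as R
def shot(name,things=()):
    s=get_state();p=capture('wrist');cv2.imwrite(f'pics/{name}.png',p['pixels'])
    W=np.eye(4);W[:3,:3]=R.from_euler('xyz',s['eef_rot'],degrees=True).as_matrix();W[:3,3]=s['tcp_pos']
    np.savez(f'pics/{name}.npz',W=W@p['hand_eye'],K=p['mtx'],he=p['hand_eye'])
    print(np.round(s['tcp_pos'],4),np.round(s['eef_rot'],2))
    for t in things:
        print(t,[(np.round(q['pixel']).tolist(),round(q['confidence'],2),int(q['pixels'].sum())) for q in regions_of(p,t)][:3])
def ray(name,px):
    d=np.load(f'pics/{name}.npz');K=d['K'];v=(np.array(px,float)-K[:2,2])/K[0,0];r=np.hypot(*v)
    c=np.r_[v/r*np.sin(r),np.cos(r)] if r>1e-9 else np.array([0,0,1.])
    return d['W'][:3,3],d['W'][:3,:3]@c
def at(name,px,z):
    o,d=ray(name,px);return np.round((o+d*(z-o[2])/d[2])*1000,1)
def px(name,X):
    d=np.load(f'pics/{name}.npz');K=d['K'];c=np.linalg.inv(d['W'])@np.r_[X,1];n=np.hypot(c[0],c[1]);r=np.arctan2(n,c[2])
    return np.round(K[:2,2]+K[0,0]*r*c[:2]/n,1)
E
python3 -c "
from w import *
shot('w1',['scraper','rod_root','thumbscrew'])
d=np.load('pics/w1.npz');print(d['K'].round(1),d['he'].round(4),d['W'].round(3))"
```

```text
[0.5199 0.1416 0.2963] [ 1.7997e+02 -2.0000e-02 -8.0430e+01]
scraper [([322.0, 233.0], 0.56, 2773)]
rod_root [([321.0, 192.0], 0.87, 9531)]
thumbscrew []
[[371.6   0.  323.9]
 [  0.  371.6 234.9]
 [  0.    0.    1. ]] [[-7.000e-04 -9.652e-01 -2.615e-01  6.950e-02]
 [ 1.000e+00 -8.000e-04  3.000e-04 -2.000e-04]
 [-5.000e-04 -2.615e-01  9.652e-01 -1.589e-01]
 [ 0.000e+00  0.000e+00  0.000e+00  1.000e+00]] [[-0.986 -0.16  -0.044  0.532]
 [-0.166  0.952  0.257  0.073]
 [ 0.001  0.261 -0.965  0.455]
 [ 0.     0.     0.     1.   ]]
```

View pics/w1.png

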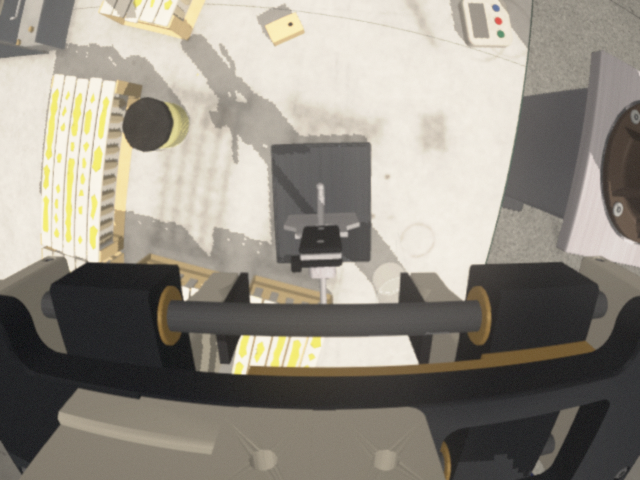

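```bash
python3 -c "
from w import *
a=cv2.imread('pics/w1.png')[170:310,260:380];cv2.imwrite('pics/w1c.png',cv2.convertScaleAbs(cv2.resize(a,None,fx=4.2,fy=4.2,interpolation=2),alpha=1.5))
for n,p,z in [('base',(272,144),.013),('base',(370,142),.013),('tip',(320.5,185),.161),('griptop',(320.5,232),.2135)]:print(n,at('w1',p,z))
"
```

```text
base [590.6  91.2  13. ]
base [476.5  69.7  13. ]
tip [527.7 111.5 161. ]
griptop [523.2 136.  213.5]
```

View pics/w1c.png

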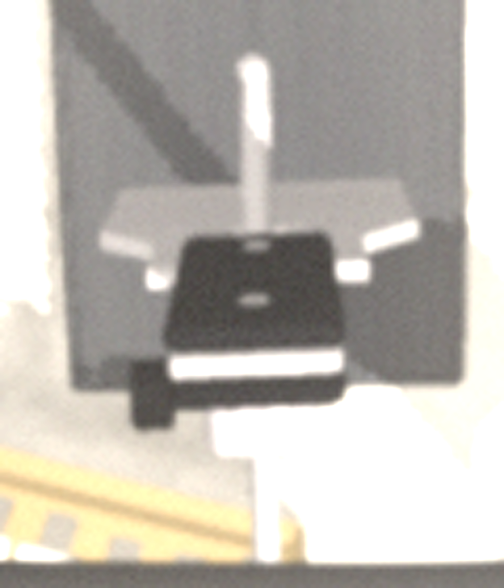

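```bash
python3 -c "
from w import *
for p,z in [((320.7,253.3),.2135),((320.7,265),.2135),((320.7,259),.2135),((300,254),.2135),((342,253),.2135),((312,278),.154)]:print(p,at('w1',p,z))
"
```

```text
(320.7, 253.3) [520.7 150.8 213.5]
(320.7, 265) [519.3 159.2 213.5]
(320.7, 259) [520.  154.9 213.5]
(300, 254) [534.6 153.7 213.5]
(342, 253) [506.3 148.2 213.5]
(312, 278) [521.7 193.6 154. ]
```

```bash
python3 -c "
from w import *
P=np.array([514.6,183.8]);o=np.array([.185,-.983]);l=np.array([.983,.185])
for D in (30,33,36):
  for n,u,z in(('frontbot',8,151.5),('fronttop',8,213.5),('backtop',-8,213.5)):
    q=[]
    for s in(-15,15):
      X=np.r_[P+(D+u)*o+s*l,z]/1000;v=px('w1',X);q.append(((v-[260,170])*4.2).round().tolist())
    print(D,n,q)
"
```

```text
30 frontbot [[331.0, 231.0], [181.0, 234.0]]
30 fronttop [[346.0, 322.0], [161.0, 325.0]]
30 backtop [[346.0, 415.0], [165.0, 417.0]]
33 frontbot [[331.0, 217.0], [181.0, 220.0]]
33 fronttop [[346.0, 304.0], [160.0, 307.0]]
33 backtop [[346.0, 397.0], [164.0, 401.0]]
36 frontbot [[331.0, 202.0], [180.0, 205.0]]
36 fronttop [[346.0, 286.0], [160.0, 290.0]]
36 backtop [[346.0, 380.0], [163.0, 383.0]]
```

Request:
jog_arm([
  [[-1.15,-0.24,1],-1.1,6],
  [[0,0,4],0,6],
  [[0,0,4],0,6],
  [[0,0,2],0,6],
  [[0,0,1],0,6],
  [[0,0,0],0,6],
])

```text
time_s: 5.3
tcp_pos: [0.5205, 0.154, 0.1761]
eef_rot: [180.0, -0.0, -79.2]
contact_force: [-0.2, 0.2, 0.3]
gripper_width: 0.06
gripper_force: 0.0
```

Request:
jog_arm([
  [[0,0,0],0,4],
  [[0,0,0],0,3.4],
  [[0,0,0],0,3],
  [[0,0,0],0,2.5],
  [[0,0,0],0,2.5],
  [[0,0,0],0,2.5],
  [[0,0,0],0,2.5],
], newtons=5)

```text
time_s: 6.18
tcp_pos: [0.5207, 0.154, 0.1767]
eef_rot: [-180.0, 0.0, -79.2]
contact_force: [-0.6, 0.2, 2.9]
gripper_width: 0.0298
gripper_force: 5.0
```

Request:
jog_arm([
  [[0,0,-0.3],0,2.5],
  [[0,0,-0.3],0,2.5],
  [[0,0,0],0,2.5],
  [[0,0,0],0,2.5],
])

```text
time_s: 6.68
tcp_pos: [0.5205, 0.1539, 0.1824]
eef_rot: [180.0, -0.0, -79.2]
contact_force: [-0.1, -0.5, -0.8]
gripper_width: 0.0298
gripper_force: 5.0
```

```bash
python3 -c "
from w import *
for i in range(3):
  s=get_state();print(s['time_s'],np.round(s['contact_force'],2),np.round(s['moment'],3),np.round(s['tcp_pos'],4),s['gripper_force'])
  capture('side')
"
```

```text
6.675 [-0.09 -0.52 -0.78] [ 0.001  0.163 -0.021] [0.5205 0.1539 0.1824] 4.983989372849464
6.725 [ 0.03  0.08 -1.06] [0.031 0.087 0.085] [0.5205 0.1539 0.1824] 4.983992725610733
6.775 [ 0.82 -0.29 -1.46] [-0.001  0.057  0.053] [0.5205 0.1539 0.1824] 4.984038770198822
```

Request:
jog_arm([
  [[0,0,0.25],0,2.5],
  [[0,0,0.25],0,2.5],
  [[-0.3,0,0],0,2.5],
  [[-0.3,0,0],0,2.5],
  [[-0.3,0,0],0,2.5],
  [[-0.2,0,0],0,2.5],
  [[0,0,0],0,2.5],
])

```text
time_s: 7.7
tcp_pos: [0.5185, 0.165, 0.1776]
eef_rot: [-180.0, 0.0, -79.2]
contact_force: [-0.8, -0.3, -1.2]
gripper_width: 0.0301
gripper_force: 5.0
```

Request:
jog_arm([
  [[-0.2,0,0.02],0,2.5],
  [[-0.2,0,0.02],0,2.5],
  [[-0.2,0,0.02],0,2.5],
  [[-0.2,0,0.02],0,2.5],
  [[0,0,0],0,2.5],
])

```text
time_s: 8.32
tcp_pos: [0.5171, 0.1727, 0.1769]
eef_rot: [-180.0, -0.0, -79.2]
contact_force: [-0.0, -1.1, 0.9]
gripper_width: 0.03
gripper_force: 5.0
```

Request:
jog_arm([
  [[-0.2,0,-0.02],0,2.5],
  [[-0.2,0,-0.02],0,2.5],
  [[-0.2,0,0],0,2.5],
  [[-0.1,0,0.03],0,2.5],
  [[0,0,0],0,2.5],
])

```text
time_s: 8.95
tcp_pos: [0.5158, 0.1797, 0.1771]
eef_rot: [-180.0, 0.0, -79.2]
contact_force: [-0.1, -1.3, 3.0]
gripper_width: 0.0298
gripper_force: 5.0
```

Request:
jog_arm([
  [[-0.2,0,0.1],0,2.5],
  [[-0.2,0,0.1],0,2.5],
  [[-0.2,0,0.1],0,2.5],
  [[0,0,0],0,2.5],
])

```text
time_s: 9.45
tcp_pos: [0.5147, 0.1859, 0.1744]
eef_rot: [-180.0, 0.0, -79.2]
contact_force: [-2.3, -1.1, 5.7]
gripper_width: 0.0299
gripper_force: 5.0
```

```bash
python3 -c "
from w import *
shot('w2')
a=cv2.imread('pics/w2.png');cv2.imwrite('pics/w2c.png',cv2.convertScaleAbs(cv2.resize(a[120:330,220:420],None,fx=2.8,fy=2.8,interpolation=2),alpha=1.5))"
```

```text
[0.5147 0.1859 0.1744] [-1.7996e+02  4.0000e-02 -7.9210e+01]
```

View pics/w2c.png

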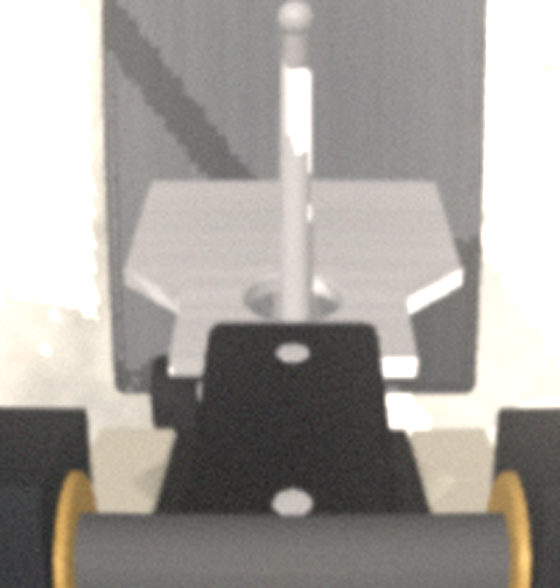

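```bash
cat > fit.py <<'E'
from w import *
from scipy.optimize import least_squares
P=np.array([514.6,183.8]);o=np.array([.185,-.983]);l=np.array([.983,.185])
def model(v,k,off,s):
    D,ze,th,l0=v;t=np.radians(th)
    u=D-k*np.sin(t)+off*np.cos(t);z=ze+k*np.cos(t)+off*np.sin(t)
    return np.r_[P+u*o+(s+l0)*l,z]/1000
def fit(name,pts):
    f=lambda v:np.concatenate([px(name,model(v,*a))-b for a,b in pts])
    r=least_squares(f,[35,138,30,0]);return r.x.round(2),r.fun.round(1)
E
python3 -c "
from fit import *
c=lambda x,y:np.array([220+x/2.8,120+y/2.8])
# image right = -l
pts=[((-58,2,35),c(153,181)),((-58,2,-35),c(436,181)),((-12,2,35),c(126,270)),((-12,2,-35),c(463,268)),((18,8,15),c(208,324)),((18,8,-15),c(379,324))]
v,f=fit('w2',pts);print(v,f)
D,ze,th,_=v;t=np.radians(th)
T=np.array([514.7,185.9]);print('pivot D',(T-P)@o,'z',174.4+19)
for k in(55,58,62):print(k,D-k*np.sin(t),ze+k*np.cos(t))
o_=at('w2',c(295,15),.161)[:2];print('tip D',(o_-P)@o, (o_-P)@l)
"
```

```text
[ 35. 138.  30.   0.] [ -2.9 -45.    2.9 -44.7  -2.4 -34.8   2.7 -33.9   0.1 -27.    1.2 -26.9]
pivot D -2.04579999999999 z 193.4
55 7.5000000000000036 185.63139720814414
58 6.0000000000000036 188.22947341949745
62 4.0000000000000036 191.69357503463522
tip D 72.7022 0.15980000000002015
```

```bash
sed -i "s/least_squares(f,\[35,138,30,0\])/least_squares(f,[35,138,30,0],diff_step=.05,x_scale=[10,10,10,5])/; s/l0=v;/l0=v;l0=l0-1;/" fit.py; sed -i "s/return np.round(K\[:2,2\](.*),1)/X/; s/return np.round(K\[:2,2\]+K\[0,0\]\*r\*c\[:2\]\/n,1)/return K[:2,2]+K[0,0]*r*c[:2]\/n/" w.py
cat > f2.py <<'E'
from fit import *
c=lambda x,y:np.array([220+x/2.8,120+y/2.8])
pts=[((-58,2,35),c(153,181)),((-58,2,-35),c(436,181)),((-12,2,35),c(126,270)),((-12,2,-35),c(463,268)),((18,8,15),c(208,324)),((18,8,-15),c(379,324))]
v,f=fit('w2',pts);print(v,f)
D,ze,th,_=v;t=np.radians(th)
T=np.array([514.7,185.9]);print('pivot D',(T-P)@o,'z',174.4+19)
for k in(55,58,62):print(k,D-k*np.sin(t),ze+k*np.cos(t))
E
python3 f2.py
```

```text
[ 16.31 135.05  16.7    1.13] [-0.6 -0.4 -0.  -0.2 -0.3  0.2 -0.1  1.2  0.9 -0.4 -0.1 -0.3]
pivot D -2.04579999999999 z 193.4
55 0.5051714082658414 187.73023721649233
58 -0.3569101512832944 190.60370470102828
62 -1.5063522306821433 194.43499468040955
```

Request:
jog_arm([
  [[0,0,-0.2],0,2.5],
  [[0.35,0,-0.1],0,2.5],
  [[0.35,0,0],0,2.5],
  [[0.4,0,0],0,2.5],
  [[0.4,0,0],0,2.5],
  [[0,0,0],0,2.5],
])

```text
time_s: 10.25
tcp_pos: [0.5175, 0.1703, 0.1769]
eef_rot: [180.0, -0.0, -79.3]
contact_force: [-0.1, 0.1, -1.4]
gripper_width: 0.0298
gripper_force: 5.0
```

Request:
jog_arm([
  [[0,0,0.15],0,2.5],
  [[0,0,0.15],0,2.5],
  [[0,0,0],0,2.5],
  [[0,0,0],0,2.5],
])

```text
time_s: 10.75
tcp_pos: [0.5174, 0.1707, 0.1738]
eef_rot: [180.0, -0.0, -79.2]
contact_force: [1.0, -0.6, -0.9]
gripper_width: 0.0301
gripper_force: 5.0
```

Request:
jog_arm([
  [[0,0,0.15],0,2.5],
  [[0,0,0.15],0,2.5],
  [[0,0,0],0,2.5],
  [[0,0,0],0,2.5],
])

```text
time_s: 11.25
tcp_pos: [0.5178, 0.171, 0.1718]
eef_rot: [-179.9, 0.0, -79.2]
contact_force: [-1.8, 0.9, 6.0]
gripper_width: 0.0301
gripper_force: 5.0
```

Request:
jog_arm([
  [[-0.2,0,-0.15],0,2.5],
  [[-0.2,0,0],0,2.5],
  [[-0.2,0,0],0,2.5],
  [[-0.2,0,0],0,2.5],
  [[0,0,0],0,2.5],
])

```text
time_s: 11.88
tcp_pos: [0.5159, 0.1788, 0.1723]
eef_rot: [180.0, 0.0, -79.2]
contact_force: [-0.2, -0.4, -0.3]
gripper_width: 0.03
gripper_force: 5.0
```

Request:
jog_arm([
  [[-0.2,0,0.05],0,2.5],
  [[-0.2,0,0.08],0,2.5],
  [[-0.2,0,0.08],0,2.5],
  [[0,0,0],0,2.5],
])

```text
time_s: 12.38
tcp_pos: [0.5149, 0.1845, 0.1703]
eef_rot: [-180.0, -0.0, -79.2]
contact_force: [0.1, -0.9, 1.4]
gripper_width: 0.03
gripper_force: 5.0
```

Request:
jog_arm([
  [[-0.2,0,0.1],0,2.5],
  [[-0.2,0,0.1],0,2.5],
  [[-0.2,0,0.1],0,2.5],
  [[0,0,0],0,2.5],
])

```text
time_s: 12.88
tcp_pos: [0.5137, 0.1906, 0.1671]
eef_rot: [-180.0, 0.0, -79.2]
contact_force: [0.1, -1.0, 0.1]
gripper_width: 0.0301
gripper_force: 5.0
```

```bash
python3 -c "
from w import *
shot('w3')
a=cv2.imread('pics/w3.png');cv2.imwrite('pics/w3c.png',cv2.convertScaleAbs(cv2.resize(a[120:330,220:420],None,fx=2.8,fy=2.8,interpolation=2),alpha=1.5))"
```

```text
[0.5137 0.1906 0.1671] [-1.800e+02  1.000e-02 -7.922e+01]
```

View pics/w3c.png

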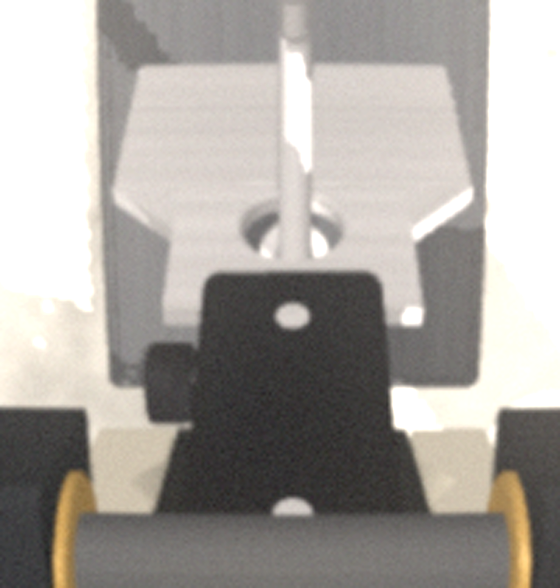

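The scraper has leant much further: its lower edge is now at crop row 68 (was 181), and the eye is visible around the rod at crop (291,232). I'll fit the lean angle.

```bash
cat > f3.py <<'E'
from fit import *
c=lambda x,y:np.array([220+x/2.8,120+y/2.8])
pts=[((-58,2,35),c(137,67)),((-58,2,-35),c(445,67)),((-12,2,35),c(114,190)),((-12,2,-35),c(473,188)),((18,8,15),c(204,273)),((18,8,-15),c(382,273))]
v,f=fit('w3',pts);print(v,f)
D,ze,th,_=v;t=np.radians(th)
T=np.array([513.7,190.6]);print('pivot D',(T-P)@o,'z',167.1+19)
for k in(55,58,62):print(k,D-k*np.sin(t),ze+k*np.cos(t))
E
python3 f3.py
```

```text
[ 27.4  136.19  30.48   1.32] [ 0.8 -0.4  0.1 -0.2 -0.5  0.1 -0.2  1.  -0.2 -0.3  0.1 -0.2]
pivot D -6.850899999999979 z 186.1
55 -0.4980661701603992 183.5893449740115
58 -2.019778870350965 186.17476379077578
62 -4.048729137271721 189.6219888797948
```

Request:
jog_arm([
  [[-0.2,0,0.1],0,2.5],
  [[-0.2,0,0.1],0,2.5],
  [[-0.15,0,0.1],0,2.5],
  [[0,0,0],0,2.5],
  [[0,0,0],0,2.5],
])

```text
time_s: 13.55
tcp_pos: [0.5126, 0.1959, 0.1641]
eef_rot: [180.0, 0.0, -79.2]
contact_force: [0.6, -0.2, 0.4]
gripper_width: 0.0302
gripper_force: 5.0
```

```bash
python3 -c "
from w import *
shot('w4')
a=cv2.imread('pics/w4.png');cv2.imwrite('pics/w4c.png',cv2.convertScaleAbs(cv2.resize(a[100:310,220:420],None,fx=2.8,fy=2.8,interpolation=2),alpha=1.5))"
```

```text
[0.5126 0.1959 0.1641] [ 1.800e+02  1.000e-02 -7.922e+01]
```

View pics/w4c.png

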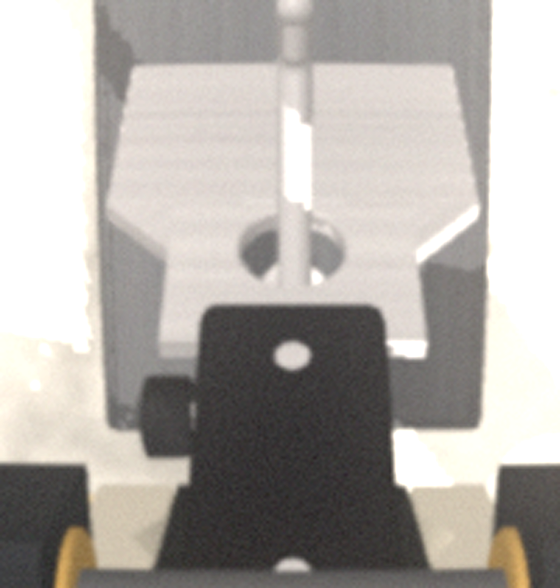

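```bash
cat > f4.py <<'E'
from fit import *
c=lambda x,y:np.array([220+x/2.8,100+y/2.8])
pts=[((-58,2,35),c(130,66)),((-58,2,-35),c(453,66)),((-12,2,35),c(107,208)),((-12,2,-35),c(480,206)),((18,8,15),c(202,307)),((18,8,-15),c(384,307))]
v,f=fit('w4',pts);print(v,f)
D,ze,th,_=v;t=np.radians(th)
T=np.array([512.6,195.9]);print('pivot D',(T-P)@o,'z',164.1+19)
for k in(55,58,62):print(k,D-k*np.sin(t),ze+k*np.cos(t))
o_=at('w4',c(294,6),.159)[:2];print('tip D',(o_-P)@o,(o_-P)@l)
E
python3 f4.py
```

```text
[ 29.08 138.36  37.55   1.21] [ 0.9 -0.3 -0.2 -0.2 -0.4 -0.1 -0.2  0.9 -0.5 -0.2  0.5 -0.1]
pivot D -12.264299999999993 z 183.1
55 -4.439944068472464 181.96519865390457
58 -6.268304654025506 184.34366403502662
62 -8.706118768096232 187.51495120985604
tip D 72.60390000000001 0.17830000000001966
```

```bash
sed -i '/^for th in range(15/,$d' cs2.py; python3 -c "
from cs2 import *
for th in(33,37.5,42):
  m=clear(th);print(th)
  for w in np.arange(-3,6,1.):
    j=np.argmin(abs(Wd[0]-w));ok=m[:,j]>0;i=np.argmin(abs(U[:,0]+10));
    k=i
    while ok[k]:k+=1
    print(' w',w,'contact u',U[k,0] if ok[i] else None)
  for w in np.arange(2,24,2.):
    j=np.argmin(abs(Wd[0]-w));print(' w',w,'free',[(U[a,0],round(m[a,j],1)) for a in range(len(U)) if m[a,j]>1 and -6<U[a,0]<16][::3])
" | head -60
```

```text
33
 w -3.0 contact u 6.5
 w -2.0 contact u 6.5
 w -1.0 contact u 7.0
 w 0.0 contact u 7.5
 w 1.0 contact u 7.0
 w 2.0 contact u 6.5
 w 3.0 contact u 5.5
 w 4.0 contact u None
 w 5.0 contact u None
 w 2.0 free [(np.float64(-5.5), np.float64(2.0)), (np.float64(-4.0), np.float64(2.3)), (np.float64(-2.5), np.float64(2.8)), (np.float64(-1.0), np.float64(3.5)), (np.float64(0.5), np.float64(4.3)), (np.float64(2.0), np.float64(3.4)), (np.float64(3.5), np.float64(2.2))]
 w 4.0 free [(np.float64(-2.5), np.float64(1.0)), (np.float64(-1.0), np.float64(1.8)), (np.float64(0.5), np.float64(2.6)), (np.float64(2.0), np.float64(2.7)), (np.float64(3.5), np.float64(1.2))]
 w 6.0 free [(np.float64(1.0), np.float64(1.2)), (np.float64(2.5), np.float64(2.0))]
 w 8.0 free [(np.float64(3.5), np.float64(1.3)), (np.float64(5.0), np.float64(1.4))]
 w 10.0 free [(np.float64(5.0), np.float64(1.4)), (np.float64(6.5), np.float64(2.3)), (np.float64(8.0), np.float64(1.5))]
 w 12.0 free [(np.float64(5.5), np.float64(1.2)), (np.float64(7.0), np.float64(2.6)), (np.float64(8.5), np.float64(2.9)), (np.float64(10.0), np.flo
[... 4629 characters left out ...]
))]
 w 12.0 free [(np.float64(4.5), np.float64(1.3)), (np.float64(6.0), np.float64(2.7)), (np.float64(7.5), np.float64(3.0)), (np.float64(9.0), np.float64(2.2)), (np.float64(10.5), np.float64(1.4))]
 w 14.0 free [(np.float64(5.0), np.float64(1.1)), (np.float64(6.5), np.float64(2.5)), (np.float64(8.0), np.float64(3.9)), (np.float64(9.5), np.float64(3.7)), (np.float64(11.0), np.float64(2.9)), (np.float64(12.5), np.float64(1.9))]
 w 16.0 free [(np.float64(6.0), np.float64(1.3)), (np.float64(7.5), np.float64(2.8)), (np.float64(9.0), np.float64(4.2)), (np.float64(10.5), np.float64(4.7)), (np.float64(12.0), np.float64(3.7)), (np.float64(13.5), np.float64(2.7)), (np.float64(15.0), np.float64(1.7))]
```

Request:
jog_arm([
  [[0,0,0],0,2],
  [[0,0,0],0,2],
  [[0,0,0],0,2],
  [[0.2,0,-0.1],0,2],
  [[0.4,0,0],0,2],
  [[0.5,0,0],0,2],
  [[0.5,0,0],0,2],
  [[0.4,0,0],0,2],
  [[0.2,0,0],0,2],
  [[0,0,0],0,2],
  [[0,0,0],0,2],
], newtons=25)

```text
time_s: 14.98
tcp_pos: [0.5168, 0.1742, 0.1653]
eef_rot: [-180.0, 0.0, -79.2]
contact_force: [0.5, -0.3, -1.0]
gripper_width: 0.0298
gripper_force: 25.0
```

Request:
jog_arm([
  [[0.3,0,0],0,2],
  [[0.3,0,0],0,2],
  [[0.3,0,0],0,2],
  [[0.2,0,0],0,2],
  [[0.1,0,0],0,2],
  [[0,0,0],0,2],
])

```text
time_s: 15.72
tcp_pos: [0.5191, 0.1622, 0.1653]
eef_rot: [-180.0, 0.0, -79.2]
contact_force: [-0.3, -0.0, -1.9]
gripper_width: 0.0299
gripper_force: 25.0
```

Request:
jog_arm([
  [[0.15,0,0],0,2],
  [[0.1,0,0],0,2],
  [[0.05,0,0],0,2],
  [[0,0,0],0,2],
])

```text
time_s: 16.23
tcp_pos: [0.5196, 0.1593, 0.1653]
eef_rot: [-180.0, 0.0, -79.2]
contact_force: [0.1, -0.2, -2.2]
gripper_width: 0.0299
gripper_force: 25.0
```

Request:
jog_arm([
  [[0.1,0,0],0,2],
  [[0.1,0,0],0,2],
  [[0,0,0],0,2],
  [[0,0,0],0,2],
])

```text
time_s: 16.73
tcp_pos: [0.52, 0.1574, 0.1653]
eef_rot: [-180.0, 0.0, -79.2]
contact_force: [-0.3, 0.9, -0.4]
gripper_width: 0.0295
gripper_force: 25.0
```

Request:
jog_arm([
  [[0.1,0,0],0,2],
  [[0,0,0],0,2],
  [[0,0,0],0,2],
])

```text
time_s: 17.1
tcp_pos: [0.5202, 0.1566, 0.1653]
eef_rot: [-180.0, 0.0, -79.2]
contact_force: [-0.7, 2.1, -0.9]
gripper_width: 0.0299
gripper_force: 25.0
```

Request:
jog_arm([
  [[0.1,0,0],0,2],
  [[0,0,0],0,2],
  [[0,0,0],0,2],
])

```text
time_s: 17.48
tcp_pos: [0.5204, 0.1559, 0.1653]
eef_rot: [-180.0, 0.0, -79.2]
contact_force: [-1.0, 5.5, -1.4]
gripper_width: 0.0299
gripper_force: 25.0
```

Request:
jog_arm([
  [[-0.4,0,0],0,2],
  [[-0.5,0,0],0,2],
  [[0.05,0,-0.2],0,2],
  [[0.1,0,-0.2],0,2],
  [[0,0,0],0,2],
  [[0,0,0],0,2],
])

```text
time_s: 18.23
tcp_pos: [0.5189, 0.1627, 0.1693]
eef_rot: [-180.0, 0.0, -79.2]
contact_force: [0.6, 0.2, -1.7]
gripper_width: 0.0295
gripper_force: 25.0
```

Request:
jog_arm([
  [[0.1,0,-0.2],0,2],
  [[0,0,0],0,2],
  [[0,0,0],0,2],
])

```text
time_s: 18.6
tcp_pos: [0.5191, 0.1618, 0.1713]
eef_rot: [-180.0, 0.0, -79.2]
contact_force: [-0.1, 0.1, -0.9]
gripper_width: 0.0298
gripper_force: 25.0
```

Request:
jog_arm([
  [[0.12,0,-0.2],0,2],
  [[0,0,0],0,2],
  [[0,0,0],0,2],
])

```text
time_s: 18.98
tcp_pos: [0.5194, 0.1606, 0.1733]
eef_rot: [-180.0, 0.0, -79.2]
contact_force: [0.4, -0.6, -0.7]
gripper_width: 0.0299
gripper_force: 25.0
```

Request:
jog_arm([
  [[0.17,0,-0.2],0,2],
  [[0,0,0],0,2],
  [[0,0,0],0,2],
])

```text
time_s: 19.35
tcp_pos: [0.5197, 0.1589, 0.1753]
eef_rot: [-180.0, 0.0, -79.2]
contact_force: [-0.3, -1.0, -1.4]
gripper_width: 0.0299
gripper_force: 25.0
```

Request:
jog_arm([
  [[0.16,0,-0.2],0,2],
  [[0,0,0],0,2],
  [[0,0,0],0,2],
])

```text
time_s: 19.73
tcp_pos: [0.52, 0.1574, 0.1773]
eef_rot: [-180.0, 0.0, -79.2]
contact_force: [-1.7, -0.0, -1.8]
gripper_width: 0.0298
gripper_force: 25.0
```

Request:
jog_arm([
  [[0.14,0,-0.2],0,2],
  [[0,0,0],0,2],
  [[0.15,0,-0.2],0,2],
  [[0,0,0],0,2],
])

```text
time_s: 20.23
tcp_pos: [0.5206, 0.1545, 0.1815]
eef_rot: [-180.0, 0.0, -79.2]
contact_force: [0.1, -1.2, -1.6]
gripper_width: 0.0298
gripper_force: 25.0
```

Request:
jog_arm([
  [[0.15,0,-0.2],0,2],
  [[0,0,0],0,2],
  [[0.15,0,-0.2],0,2],
  [[0,0,0],0,2],
])

```text
time_s: 20.72
tcp_pos: [0.5212, 0.1516, 0.1855]
eef_rot: [-180.0, 0.0, -79.2]
contact_force: [0.4, 0.0, -1.6]
gripper_width: 0.0301
gripper_force: 25.0
```

Request:
jog_arm([
  [[0.2,0,-0.1],0,2],
  [[0.2,0,0],0,2],
  [[0.2,0,0],0,2],
  [[0,0,0],0,2],
])

```text
time_s: 21.22
tcp_pos: [0.5222, 0.1455, 0.1862]
eef_rot: [180.0, -0.0, -79.2]
contact_force: [1.3, 1.0, -1.3]
gripper_width: 0.0299
gripper_force: 25.0
```

Request:
jog_arm([
  [[0.4,0,0],0,2],
  [[0.4,0,0],0,2],
  [[0.4,0,-0.1],0,2],
  [[0.6,0,-0.4],0,2],
  [[1,0,-0.6],0,2],
  [[1.5,0,-1],0,2],
  [[1.5,0,-1],0,2],
  [[1.5,0,-1],0,2],
  [[0,0,0],0,2],
  [[0,0,0],0,2],
])

```text
time_s: 22.48
tcp_pos: [0.5357, 0.0738, 0.2271]
eef_rot: [180.0, 0.0, -79.3]
contact_force: [0.3, -0.3, -1.3]
gripper_width: 0.0297
gripper_force: 25.0
```

```bash
python3 -c "
from w import *
shot('w5')
a=cv2.imread('pics/w5.png')[100:310,210:430]
p=capture('side')['pixels'];cv2.imwrite('pics/s5.png',p);b=p[170:410,260:400]
cv2.imwrite('pics/v5.png',np.hstack([cv2.convertScaleAbs(cv2.resize(a,(440,420)),alpha=1.4),cv2.resize(b,(245,420))]))"
```

```text
[0.5357 0.0738 0.2271] [ 1.7999e+02  1.0000e-02 -7.9260e+01]
```

View pics/v5.png

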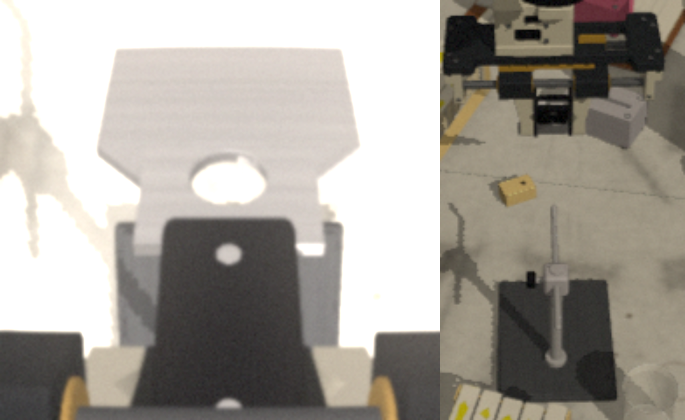

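Request:
jog_arm([
  [[0,0,0],7,2],
  [[0,0,0],7,2],
  [[0,0,0],8,2],
  [[0,0,0],7,2],
  [[3,-1.3,0],0,2],
  [[3.5,-1.6,0],0,2],
  [[3.5,-1.6,0],0,2],
  [[3,-1.3,0],0,2],
  [[0.7,-0.2,0],0,2],
  [[0,0,0],0,2],
  [[0,0,0],0,2],
])

```text
time_s: 23.95
tcp_pos: [0.55, -0.074, 0.2272]
eef_rot: [180.0, 0.0, -108.2]
contact_force: [0.1, -0.5, -2.4]
gripper_width: 0.03
gripper_force: 25.0
```

```bash
python3 -c "
from w import *
s=get_state()
shot('w6')
p=capture('wrist')
for t in('scraper_rest','scraper','brass_spacer'):
  for q in regions_of(p,t)[:3]:
    m=q['pixels'].astype(np.uint8);print(t,np.round(q['pixel']),round(q['confidence'],2),m.sum(),cv2.boundingRect(m))
a=cv2.imread('pics/w6.png');cv2.imwrite('pics/v6.png',cv2.convertScaleAbs(cv2.resize(a[0:330,100:540],None,fx=1.8,fy=1.8,interpolation=2),alpha=1.1))"
```

```text
[ 0.55   -0.074   0.2272] [ 1.7999e+02  1.0000e-02 -1.0818e+02]
scraper_rest [318.  75.] 0.96 7271 (265, 41, 114, 67)
scraper [326. 202.] 0.81 17604 (258, 122, 132, 228)
brass_spacer [280. 245.] 0.9 542 (265, 228, 25, 35)
```

```bash
cat > slot.py <<'E'
from w import *
def slot(name):
    p=capture('wrist');q=regions_of(p,'scraper_rest')[0];m=q['pixels'].astype(np.uint8)
    g=cv2.cvtColor(p['pixels'],cv2.COLOR_BGR2GRAY)
    me=cv2.erode(cv2.morphologyEx(m,cv2.MORPH_CLOSE,np.ones((9,9))),np.ones((7,7)))
    bh=cv2.morphologyEx(g,cv2.MORPH_BLACKHAT,np.ones((15,15)))*me
    b=(bh>0.5*bh.max()).astype(np.uint8);n,L,st,ce=cv2.connectedComponentsWithStats(b)
    i=1+np.argmax(st[1:,4]);ys,xs=np.where(L==i);print('blob',st[i],'max',bh.max())
    X=np.array([at(name,(x,y),.05)[:2] for x,y in zip(xs,ys)]);c=X.mean(0);u,s,vt=np.linalg.svd(X-c)
    d=vt[0]*np.sign(vt[0][0]);pr=(X-c)@d;ctr=c+d*(pr.max()+pr.min())/2
    print('slot centre',ctr.round(1),'ang',np.degrees(np.arctan2(d[1],d[0])).round(2),'len',np.ptp(pr).round(1),'wid',np.ptp((X-c)@vt[1]).round(1))
if __name__=='__main__':
    shot('w7');slot('w7')
E
python3 slot.py
```

```text
[ 0.55   -0.0743  0.2273] [-1.7999e+02  1.0000e-02 -1.0818e+02]
blob [280  68  44   9 289] max 111
slot centre [ 528.5 -203. ] ang -18.24 len 38.4 wid 7.4
```

```bash
sed -i 's/0.5\*bh.max/0.22*bh.max/' slot.py; python3 slot.py
```

```text
[ 0.55   -0.0746  0.2273] [-180.     0.  -108.2]
blob [279  67  85  12 751] max 112
slot centre [ 511.9 -197.7] ang -17.74 len 75.1 wid 10.1
```

```bash
cat > f5.py <<'E'
from fit import *
c=lambda x,y:np.array([210+x/2,100+y/2])
pts=[((-58,2,35),c(117,50)),((-58,2,-35),c(341,51)),((-12,2,35),c(98,153)),((-12,2,-35),c(358,150)),((18,8,15),c(163,222)),((18,8,-15),c(293,222))]
r=least_squares(lambda v:np.concatenate([px('w5',model(v,*a))-b for a,b in pts]),[110,200,36,0],diff_step=.05,x_scale=[10,10,10,5]);v=r.x
T=np.array([535.7,73.8]);D0=(T-P)@o;print(v.round(1),r.fun.round(1),'tool D',D0,'eye rel TCP out',v[0]-D0,'z',v[1]-227.1,'lateral l',v[3]-1-(T-P)@l)
t=np.radians(v[2]);print('edge rel TCP out',v[0]-D0+58*np.sin(t),'z',v[1]-227.1-58*np.cos(t))
E
python3 f5.py
```

```text
[151.9 196.9  38.    1.5] [-0.5  0.1 -0.3 -0.3 -0.1 -0.6  0.3  1.   0.6 -0.1 -0.2 -0.1] tool D 112.03350000000002 eye rel TCP out 39.857819472293315 z -30.181584352598236 lateral l 0.11224127994726585
edge rel TCP out 75.57503857866953 z -75.87928953904182
```

Request:
jog_arm([
  [[0,-0.2,3],0,2],
  [[0,0,3],0,2],
  [[0,0,3],0,2],
  [[0,0,2],0,2],
  [[0,0,1],0,2],
  [[0.6,0,0],0,2],
  [[0.6,0,0],0,2],
  [[0.4,0,0],0,2],
  [[0,0,0],0,2],
])

```text
time_s: 25.62
tcp_pos: [0.547, -0.0911, 0.1079]
eef_rot: [-179.9, 0.0, -108.3]
contact_force: [-0.2, -0.7, -1.5]
gripper_width: 0.0299
gripper_force: 25.0
```

Request:
jog_arm([
  [[0.2,0,0],0,2],
  [[0.2,0,0],0,2],
  [[0.2,0,0],0,2],
  [[0,0,0],0,2],
  [[0,0,0],0,2],
], newtons=6)

```text
time_s: 26.25
tcp_pos: [0.545, -0.0964, 0.1072]
eef_rot: [180.0, -0.0, -108.2]
contact_force: [0.2, 0.5, -1.1]
gripper_width: 0.0296
gripper_force: 6.0
```

Request:
jog_arm([
  [[0.3,0,-0.15],0,2],
  [[0.3,0,-0.2],0,2],
  [[0.3,0,-0.2],0,2],
  [[0.3,0,-0.15],0,2],
  [[0,0,0],0,2],
])

```text
time_s: 26.88
tcp_pos: [0.5412, -0.1081, 0.1144]
eef_rot: [-180.0, 0.0, -108.2]
contact_force: [-0.0, 0.1, -2.3]
gripper_width: 0.03
gripper_force: 6.0
```

Request:
jog_arm([
  [[0.3,0,-0.15],0,2],
  [[0.3,0,-0.15],0,2],
  [[0.3,0,-0.15],0,2],
  [[0.3,0,-0.15],0,2],
  [[0,0,0],0,2],
])

```text
time_s: 27.5
tcp_pos: [0.5374, -0.1195, 0.1204]
eef_rot: [-180.0, -0.0, -108.2]
contact_force: [-0.3, 0.6, -2.2]
gripper_width: 0.0299
gripper_force: 6.0
```

```bash
cat > lean.py <<'E'
from w import *
def lean(save=None):
    s=get_state();shot('wl');p=capture('wrist')
    m=max(regions_of(p,'scraper'),key=lambda q:q['confidence'])['pixels'];c=m[:,300:350].sum(1);top=np.where(c>25)[0].min()
    R_=R.from_euler('xyz',s['eef_rot'],degrees=True).as_matrix();T=s['tcp_pos']
    print('mask top row',top,'width there',m[top+3].sum())
    for th in range(-15,45,5):
        t=np.radians(th);X=T+R_@np.array([.1204*np.sin(t)+.002*np.cos(t),0,-.019+.1204*np.cos(t)-.002*np.sin(t)])
        print(th,px('wl',X).round(0)[1],end='; ')
    print(np.round(s['contact_force'],2))
    return p
if __name__=='__main__':
    lean()
E
python3 lean.py
```

```text
[ 0.5374 -0.1195  0.1204] [-180.     -0.   -108.24]
mask top row 163 width there 108
-15 273.0; -10 259.0; -5 245.0; 0 231.0; 5 217.0; 10 203.0; 15 189.0; 20 175.0; 25 162.0; 30 148.0; 35 135.0; 40 122.0; [-0.33  0.56 -2.16]
```

Request:
jog_arm([
  [[0.4,0,-0.12],0,2],
  [[0.4,0,-0.12],0,2],
  [[0.4,0,-0.1],0,2],
  [[0.4,0,-0.1],0,2],
  [[0.4,0,-0.05],0,2],
  [[0.4,0,-0.05],0,2],
  [[0.4,0,0],0,2],
  [[0.4,0,0],0,2],
  [[0.4,0,0],0,2],
  [[0.3,0,0],0,2],
  [[0,0,0],0,2],
])

```text
time_s: 29.02
tcp_pos: [0.5251, -0.1565, 0.1256]
eef_rot: [180.0, -0.0, -108.2]
contact_force: [0.6, -0.4, -1.2]
gripper_width: 0.0299
gripper_force: 6.0
```

```bash
python3 lean.py
```

```text
[ 0.5251 -0.1565  0.1256] [ 1.7999e+02 -1.0000e-02 -1.0824e+02]
mask top row 222 width there 107
-15 273.0; -10 259.0; -5 245.0; 0 231.0; 5 217.0; 10 203.0; 15 189.0; 20 175.0; 25 162.0; 30 148.0; 35 135.0; 40 122.0; [ 0.59 -0.39 -1.2 ]
```

Request:
jog_arm([
  [[0.3,0,0],0,2],
  [[0.2,0,0],0,2],
  [[0.1,0,0],0,2],
  [[0,0,0],0,2],
])

```text
time_s: 29.68
tcp_pos: [0.5234, -0.162, 0.1257]
eef_rot: [-180.0, 0.0, -108.2]
contact_force: [-0.8, 0.8, -0.9]
gripper_width: 0.0296
gripper_force: 6.0
```

```bash
python3 lean.py
```

```text
[ 0.5234 -0.162   0.1257] [-179.99    0.   -108.23]
mask top row 231 width there 107
-15 273.0; -10 259.0; -5 245.0; 0 231.0; 5 217.0; 10 203.0; 15 189.0; 20 175.0; 25 162.0; 30 148.0; 35 135.0; 40 122.0; [-0.76  0.81 -0.91]
```

Request:
jog_arm([
  [[0.3,0,0],0,2],
  [[0.2,0,0],0,2],
  [[0.1,0,0],0,2],
  [[0,0,0],0,2],
  [[0,0,0],0,2],
])

```text
time_s: 30.45
tcp_pos: [0.5215, -0.1677, 0.1256]
eef_rot: [180.0, -0.0, -108.2]
contact_force: [0.3, -0.6, -1.0]
gripper_width: 0.0299
gripper_force: 6.0
```

Request:
jog_arm([
  [[0,0,0],0,2],
  [[0,0,0],0,2],
  [[0,0,0],0,2],
], newtons=20)

```text
time_s: 30.82
tcp_pos: [0.5215, -0.1676, 0.1256]
eef_rot: [180.0, -0.0, -108.2]
contact_force: [-0.0, 0.2, -1.0]
gripper_width: 0.0296
gripper_force: 20.0
```

Request:
jog_arm([
  [[-0.2,0,-0.4],0,2],
  [[0,0,-1.4],0,2],
  [[0,0,-1.4],0,2],
  [[0,0,-0.4],0,2],
  [[0.9,0,0],0,2],
  [[0.9,0,0],0,2],
  [[0.9,0,0],0,2],
  [[0.6,0,0],0,2],
  [[0,0,0],0,2],
  [[0,0,0],0,2],
])

```text
time_s: 32.08
tcp_pos: [0.5119, -0.1971, 0.1616]
eef_rot: [180.0, 0.0, -108.2]
contact_force: [0.2, 0.9, -1.7]
gripper_width: 0.0297
gripper_force: 20.0
```

```bash
python3 -c "
from lean import *
p=lean();cv2.imwrite('pics/w8.png',p['pixels'])
a=p['pixels'];cv2.imwrite('pics/v8.png',cv2.convertScaleAbs(cv2.resize(a[165:315,235:415],None,fx=4.2,fy=4,interpolation=2),alpha=1.3))
c=np.array([511.9,-197.7]);d=np.array([.951,-.309])
for k in(-37,0,37):print(k,px('wl',np.r_[c+k*d,50]/1000).round(1))
q=regions_of(p,'scraper')[0]['pixels']
for r in range(200,260,6):
  x=np.where(q[r])[0];print(r,x.min() if len(x) else None,x.max() if len(x) else None,end='; ')"
```

```text
[ 0.5119 -0.1971  0.1616] [ 180.      0.   -108.24]
mask top row 233 width there 101
-15 273.0; -10 259.0; -5 245.0; 0 231.0; 5 217.0; 10 203.0; 15 189.0; 20 175.0; 25 162.0; 30 148.0; 35 135.0; 40 122.0; [ 0.2   0.88 -1.71]
-37 [372.3 229.2]
0 [323.3 229.4]
37 [274.4 229.7]
200 None None; 206 None None; 212 None None; 218 None None; 224 None None; 230 None None; 236 274 374; 242 271 377; 248 267 379; 254 266 382;
```

View pics/v8.png

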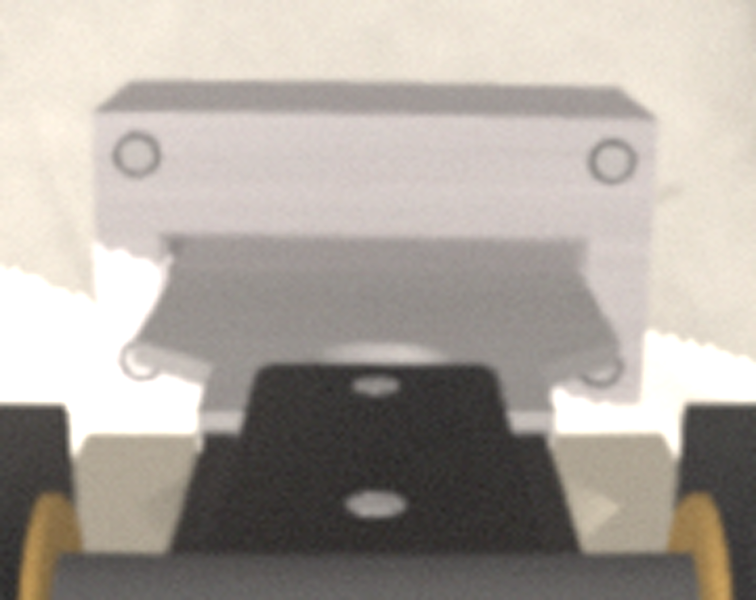

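The slot's far edge is at crop row 237 and the blade's front edge at about row 272. The blade is square and centred along the slot but about 2.2 mm short across it, so I'll shift it and lower by feel.

Request:
jog_arm([
  [[0.22,0,0.3],0,2],
  [[0,0,0.3],0,2],
  [[0,0,0.2],0,2],
  [[0,0,0.1],0,2],
  [[0,0,0],0,2],
], newtons=12)

```text
time_s: 32.9
tcp_pos: [0.5111, -0.1992, 0.1526]
eef_rot: [180.0, -0.0, -108.2]
contact_force: [-0.2, 0.1, -1.1]
gripper_width: 0.0297
gripper_force: 12.0
```

Request:
jog_arm([
  [[0,0,0.15],0,2],
  [[0,0,0.15],0,2],
  [[0,0,0.1],0,2],
  [[0,0,0],0,2],
])

```text
time_s: 33.4
tcp_pos: [0.5113, -0.1992, 0.1491]
eef_rot: [-180.0, -0.0, -108.2]
contact_force: [-2.7, 0.7, 4.1]
gripper_width: 0.03
gripper_force: 12.0
```

```bash
python3 -c "
from w import *
F=[]
for i in range(4):
  capture('side');s=get_state();F.append(np.r_[s['contact_force'],s['moment']])
print(np.round(F,2),s['tcp_pos'])
shot('w9');p=capture('wrist');cv2.imwrite('pics/w9.png',p['pixels'])
a=p['pixels'][:,:,1].astype(int)
for x in(290,324,358):print(x,a[212:250,x].tolist())
q=regions_of(p,'scraper')[0]['pixels']
for r in range(226,242,2):
  x=np.where(q[r])[0];print(r,x.min() if len(x) else None,x.max() if len(x) else None,end='; ')
for r in(226,228,230,232):print(r,a[r,255:300].tolist(),a[r,350:395].tolist())
"
```

```text
[[-1.5   0.21  4.5   0.38  0.8   0.05]
 [-1.23  0.64  4.92  0.39  0.83  0.04]
 [-1.41  1.27  5.83  0.37  0.85 -0.12]
 [-1.38  0.14  5.15  0.39  0.91  0.01]] [ 0.51128308 -0.19926104  0.14905652]
[ 0.5113 -0.1993  0.1491] [-179.97   -0.   -108.22]
290 [157, 158, 156, 154, 156, 159, 159, 158, 158, 156, 157, 154, 154, 154, 156, 152, 155, 152, 141, 127, 122, 115, 114, 113, 117, 112, 110, 113, 111, 110, 112, 109, 111, 114, 110, 112, 112, 113]
324 [154, 152, 153, 156, 153, 152, 157, 154, 156, 156, 155, 152, 152, 152, 153, 152, 152, 151, 146, 135, 120, 114, 113, 113, 113, 113, 114, 109, 110, 110, 109, 110, 110, 110, 108, 115, 111, 112]
358 [155, 154, 155, 155, 154, 156, 156, 159, 157, 155, 157, 156, 153, 154, 154, 153, 151, 151, 148, 142, 125, 116, 113, 112, 112, 113, 110, 108, 110, 113, 109, 109, 110, 109, 113, 111, 113, 109]
226 None None; 228 None None; 230 None None; 232 None None; 234 276 372; 236 275 374; 238 274 375; 240 273 376; 226 [162, 159, 157, 157, 158, 158, 155, 156, 159, 159, 157, 157, 157, 157, 155, 157, 158, 154, 155, 157, 154, 158, 156, 155, 155, 157, 157, 158, 154, 155, 1
[... 967 characters left out ...]
43, 141, 141, 142] [149, 148, 148, 150, 148, 148, 150, 149, 148, 151, 149, 150, 150, 152, 151, 152, 151, 149, 149, 151, 148, 149, 147, 150, 150, 151, 151, 151, 155, 153, 153, 154, 154, 151, 155, 153, 156, 154, 154, 153, 153, 153, 156, 165, 170]
232 [169, 163, 159, 162, 161, 160, 162, 160, 160, 157, 163, 161, 160, 157, 159, 150, 138, 131, 117, 116, 111, 118, 117, 120, 119, 118, 120, 118, 119, 119, 120, 118, 119, 120, 114, 122, 119, 118, 120, 119, 115, 118, 118, 121, 116] [126, 127, 126, 127, 127, 126, 126, 127, 125, 126, 129, 127, 129, 129, 128, 129, 131, 129, 132, 131, 127, 126, 129, 130, 133, 134, 136, 144, 153, 154, 153, 157, 156, 156, 155, 158, 157, 156, 157, 156, 156, 159, 160, 167, 174]
```

Request:
jog_arm([
  [[0,0,-0.2],0,2],
  [[0,0,-0.1],0,2],
  [[0,-0.1,0],0,2],
  [[0,0,0],0,2],
])

```text
time_s: 34.25
tcp_pos: [0.5121, -0.1995, 0.1515]
eef_rot: [180.0, 0.0, -108.2]
contact_force: [0.9, -0.6, -0.7]
gripper_width: 0.03
gripper_force: 12.0
```

```bash
cat > fr.py <<'E'
from w import *
F=[]
for i in range(4):
  capture('side');s=get_state();F.append(np.r_[s['contact_force'],s['moment']])
print(np.round(np.mean(F,0),2),s['tcp_pos'].round(4),s['eef_rot'].round(2),s['time_s'])
E
python3 fr.py
```

```text
[-0.3   0.39 -1.68  0.04  0.05  0.01] [ 0.512  -0.1995  0.1516] [ 179.99   -0.   -108.23] 34.45
```

Request:
jog_arm([
  [[0,0,0.15],0,2],
  [[0,0,0.15],0,2],
  [[0,0,0.05],0,2],
  [[0,0,0],0,2],
])

```text
time_s: 34.95
tcp_pos: [0.5123, -0.1996, 0.1491]
eef_rot: [-180.0, -0.0, -108.2]
contact_force: [-1.6, 1.0, 5.7]
gripper_width: 0.0299
gripper_force: 12.0
```

```bash
python3 fr.py
```

```text
[-1.23  0.74  5.84  0.51  1.   -0.02] [ 0.5123 -0.1996  0.149 ] [-1.7996e+02 -1.0000e-02 -1.0821e+02] 35.15
```

Request:
jog_arm([
  [[0,0,-0.2],0,2],
  [[-0.15,0.05,0],0.8,2],
  [[0,0,0.15],0,2],
  [[0,0,0.15],0,2],
  [[0,0,0],0,2],
])

```text
time_s: 35.78
tcp_pos: [0.5119, -0.1979, 0.1468]
eef_rot: [180.0, -0.0, -109.0]
contact_force: [-0.5, -0.5, -1.8]
gripper_width: 0.03
gripper_force: 12.0
```

```bash
python3 fr.py
```

```text
[ 0.27 -0.16 -1.67 -0.01  0.07 -0.01] [ 0.5121 -0.1979  0.1472] [-180.      0.   -109.03] 35.975
```

Now it's lower with no contact, so it is entering. I'll keep lowering by feel.

Request:
jog_arm([
  [[0,0,0.2],0,2],
  [[0,0,0.2],0,2],
  [[0,0,0.2],0,2],
  [[0,0,0],0,2],
])

```text
time_s: 36.48
tcp_pos: [0.5119, -0.1979, 0.1409]
eef_rot: [180.0, -0.0, -109.0]
contact_force: [-0.2, -0.3, -1.3]
gripper_width: 0.03
gripper_force: 12.0
```

```bash
python3 fr.py
```

```text
[ 0.17  0.38 -1.93 -0.02  0.05 -0.  ] [ 0.5122 -0.1979  0.1412] [-179.99   -0.   -109.02] 36.675
```

Request:
jog_arm([
  [[0,0,0.25],0,2],
  [[0,0,0.25],0,2],
  [[0,0,0.25],0,2],
  [[0,0,0.25],0,2],
  [[0,0,0],0,2],
])

```text
time_s: 37.3
tcp_pos: [0.5119, -0.1979, 0.1309]
eef_rot: [180.0, -0.0, -109.0]
contact_force: [-0.9, 0.1, -1.1]
gripper_width: 0.0299
gripper_force: 12.0
```

Request:
jog_arm([
  [[0,0,0.25],0,2],
  [[0,0,0.25],0,2],
  [[0,0,0.25],0,2],
  [[0,0,0.25],0,2],
  [[0,0,0],0,2],
])

```text
time_s: 37.92
tcp_pos: [0.5119, -0.1979, 0.1209]
eef_rot: [180.0, -0.0, -109.0]
contact_force: [-0.5, -0.7, -1.8]
gripper_width: 0.0298
gripper_force: 12.0
```

Request:
jog_arm([
  [[0,0,0.2],0,2],
  [[0,0,0.2],0,2],
  [[0,0,0.15],0,2],
  [[0,0,0],0,2],
])

```text
time_s: 38.42
tcp_pos: [0.512, -0.1979, 0.1155]
eef_rot: [180.0, -0.0, -109.0]
contact_force: [0.7, -0.1, -1.3]
gripper_width: 0.0298
gripper_force: 12.0
```

Request:
jog_arm([
  [[0,0,0.1],0,2],
  [[0,0,0.1],0,2],
  [[0,0,0.05],0,2],
  [[0,0,0],0,2],
])

```text
time_s: 38.92
tcp_pos: [0.5121, -0.1979, 0.1133]
eef_rot: [-180.0, -0.0, -109.0]
contact_force: [-0.1, 0.5, -1.1]
gripper_width: 0.0299
gripper_force: 12.0
```

Request:
jog_arm([
  [[0,0,0.05],0,2],
  [[0,0,0.05],0,2],
  [[0,0,0],0,2],
])

```text
time_s: 39.3
tcp_pos: [0.5121, -0.198, 0.1132]
eef_rot: [-180.0, -0.0, -109.0]
contact_force: [-3.5, 2.4, 8.0]
gripper_width: 0.0299
gripper_force: 12.0
```

```bash
python3 fr.py
```

```text
[-3.85  1.34  9.    0.78  1.52  0.  ] [ 0.5121 -0.198   0.1132] [-1.7997e+02 -1.0000e-02 -1.0901e+02] 39.5
```

Request:
jog_arm([
  [[0,0,-0.06],0,2.8],
  [[0,0,0],0,3.2],
  [[0,0,0],0,3.8],
  [[0,0,0],0,5],
  [[0,0,0],0,6.5],
  [[0,0,0],0,6.5],
  [[0,0,-2],0,6.5],
  [[0,0,-4],0,6.5],
  [[0,0,-4],0,6.5],
  [[0,0,-4],0,6.5],
  [[-3,0,0],0,6.5],
  [[0,0,0],0,6.5],
])

```text
time_s: 41.0
tcp_pos: [0.5223, -0.1685, 0.2532]
eef_rot: [-179.9, 0.0, -109.0]
contact_force: [0.2, 0.2, 0.3]
gripper_width: 0.0652
gripper_force: 0.0
```

```bash
python3 fr.py; python3 -c "
from w import *
shot('w10');p=capture('wrist')
m=regions_of(p,'scraper');print([(q['confidence'],np.round(q['pixel'])) for q in m])
a=p['pixels'];q=m[0]['pixels'];x,y,w,h=cv2.boundingRect(q.astype(np.uint8));print(x,y,w,h)
d=np.array([.949,-.315]);o=np.array([-.315,-.949]);c=np.array([512.1,-198])
for n,X in {'griptop front':[(15,8,152),(-15,8,152)],'griptop back':[(15,-8,152),(-15,-8,152)],'shoulder':[(35,2,60),(-35,2,60)]}.items():
  print(n,[px('w10',np.r_[c+k*d+f*o,z]/1000).round(0).tolist() for k,f,z in X])
cnt=cv2.approxPolyDP(max(cv2.findContours(q.astype(np.uint8),0,2)[0],key=cv2.contourArea),3,True)[:,0];print(cnt.tolist())
for n in('side','top'):
  p=capture(n);cv2.imwrite(f'pics/{n}9.png',p['pixels'])
  for t in('scraper','beaker','sample_jar','brass_spacer','drying_stand'):
    print(n,t,[(np.round(r['pixel']).tolist(),round(r['confidence'],2)) for r in regions_of(p,t)][:2])
"
```

```text
[-0.17  0.04 -0.08  0.    0.09  0.02] [ 0.5215 -0.1699  0.2523] [ 1.7995e+02 -2.0000e-02 -1.0903e+02] 41.2
[ 0.5215 -0.1699  0.2523] [ 1.7995e+02 -2.0000e-02 -1.0903e+02]
[(0.93, array([325., 185.]))]
288 172 73 31
griptop front [[301.0, 182.0], [344.0, 182.0]]
griptop back [[302.0, 205.0], [344.0, 204.0]]
shoulder [[286.0, 177.0], [360.0, 176.0]]
[[360, 177], [328, 172], [290, 174], [288, 180], [304, 187], [306, 201], [323, 202], [342, 201], [344, 187]]
side scraper [([353.0, 209.0], 0.72)]
side beaker [([377.0, 400.0], 0.97)]
side sample_jar [([226.0, 308.0], 0.64)]
side brass_spacer [([299.0, 280.0], 0.71), ([325.0, 363.0], 0.52)]
side drying_stand [([323.0, 362.0], 0.92), ([224.0, 309.0], 0.55)]
top scraper []
top beaker [([183.0, 289.0], 0.88)]
top sample_jar [([245.0, 171.0], 0.89)]
top brass_spacer []
top drying_stand [([179.0, 253.0], 0.49)]
```

The fit matches the model: shoulders and grip top are within about 3 px of fully home. The bystanders haven't moved and the arm is clear, so I'm handing in.

```bash
python3 -c "
from plant import *
print(close_job())"
```

```text
the job is handed in; nothing more can be done
None
```

The scraper is off the barbed hook and stands blade down, fully home, in the aluminium rest's slot, and the job is handed in at about 41 s; the stand and bystanders did not move, but I took the grip across its 30 mm width rather than the 16 mm, because the tool cannot tilt and the scraper had to pivot in the pads to lean.

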